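# Tighten the lock ring of a glass lap with a pin spanner

### The arm

A 6-joint arm with a two-finger parallel gripper is mounted at the origin on the work surface. World frame = base frame: x ahead of the robot, y to its left, z up, the work surface at z = 0. Lengths are in m, angles in rad, forces in N, time in s.
With the tool pointing down it reaches from about 0.275 to 0.825 m from the base axis. Payload 5.2 kg.
Tool frame: the origin (TCP) lies midway between the tips of the shut fingers; the grasp point (between the pads) lies 19 mm behind it; z points along the fingers, y is the direction in which the jaws open and shut (so a half turn about z gives the same grasp; the last joint's range is limited). The gripper opens to 93 mm and grips with 3 to 60 N. Pads are 15 mm wide; open, the fingers measure 128 mm over their backs; the gripper's body (75 mm by 188 mm) begins 65 mm behind the grasp point.
Start: joints at [1.075, 0.259, 1.535, -0, 1.348, -0.203], TCP at [0.159, 0.527, 0.219] pointing down, gripper open.
Joint ranges: [-3.14, 3.14], [-0.91, 2.08], [0.19, 2.58], [-1.22, 4.36], [0.22, 2.71], [-3.12, 3.12]. Speed limits (rad/s): [2.57, 2.57, 3.14, 3.14, 3.14, 3.14].

### API

Orientations are given as [roll, pitch, yaw] about the fixed x, y, z axes, in that order (R = Rz(yaw) Ry(pitch) Rx(roll)).
In Python, from plant import manip gives the robot as it stands. The module is installed in compiled form; this text tells all that it offers.
- The arm moves only by the tool servo_tool, never from a script. Its arguments are lists of equal length, an entry for each row: "gripper": the opening, from 0 (shut) to 1 (fully open); "offset": the shift along the tool's x, y, z in cm, a list of three; "turn": the turn about the tool's z in degrees. In form: {"gripper": [gripper, ...], "offset": [[dx, dy, dz], ...], "turn": [turn, ...]}. A call has 1 to 20 rows; each row shifts and turns the commanded pose from where the row before left it, along the tool's axes as they then stand; what a row does not reach is not made up. A row lasts 1/12 s, in which the tool goes at most 41.7 mm and 7.16 degrees, less where a joint would pass 70% of its speed; a pose out of reach is approached as far as the arm can. A call is refused whole if a number of a shift passes 4.17 or a number of a turn 7.16, either way. A call with a gripper value outside its range is refused whole. The fingers move at their own pace and stop on an object; "squeeze" is the grip in N (left out, the last holds). Time passes only in rows, so rows that do not move let the fingers close. It gives the time, the measured TCP pose, the force and the opening at its end, in the units of the state.
- manip.read_state(): the state, without advancing time (a new reading comes with each control period).
- manip.get_image(name): name is "scene" or "top" or "wrist"; returns the picture (480x640x3 uint8, red, green, blue); there is no depth.
- manip.calibration(name): a dict with "K" (3x3 intrinsics, pixels), "eye" and "orientation" of the camera in the world; the wrist camera has in their place "tool_from_camera" (4x4, takes a point from camera to tool coordinates, whose origin is the TCP and whose axes are the flange's). Camera axes: x right, y down, z forward; pixel columns grow to the right and rows downward; lengths in m; the calibration is good to about 2 mm. A picture is of the moment at which its call begins: read the wrist's pose just before it. calibration takes no time and is no camera call.
- manip.finish_job(): hands the job in, once; it reports no verdict.
The state is a dict: "time": time; "joint_positions": joint angles; "joint_vel": joint speeds; "tau": joint torques, N m; "position": TCP position; "tool_rot": TCP orientation; "contact_force": force on the tool from outside, world axes, zero at the start; "moment": the same for the moment, N m; "finger_gap": finger opening in m.
Only numpy, scipy, OpenCV 4.12 (cv2) and the standard library are available. Lean on these libraries where they do the work, as an engineer would, in place of code of your own. Each camera call takes 0.05 s, during which the arm holds its last target. There are 200 camera calls.

### The job

A fresh diamond disc is on the flat lap, its lock ring only spun on by hand. Take the pin spanner off the wooden board, feel both its pins fully home into the ring's two holes, and with it turn the ring clockwise until it comes up tight, without forcing it. Then lift the spanner off, lay it gently back on the board and let go, leaving the other things where they are.

Things in the scene. Friction and masses are not known exactly. Their poses are not given: they have to be found in the camera images.
- ring_face (a point): Centre of the upper face of the lap's steel lock ring, on the spindle axis; the ring is 88 mm across and 16 mm high and stands 22 mm above the diamond disc (200 mm across). A 20 mm threaded spindle end stands 11 mm above the face. The face has two round holes, 10 mm wide and 12 mm deep, opposite each other, 32 mm from the axis. This point belongs to the lap's housing: z up, x and y as the lap's; it does not turn with the ring.
- ring (a joint): Turn of the ring on its thread, rad, clockwise from above; starts at 0 to 0.25, drags with up to 0.5 N m, comes up on a firm stop near 1.0. The line through its holes lies along the lap's x at 0 and turns with it, but the braked spindle that carries it has stopped up to 0.3 rad to either side, and that angle is not measured: look or feel for the holes.
- spanner_grip (a point): Centre of the pin spanner's black rubber grip, a bar 100 mm long, 22 mm wide and 22 mm high. x points along the spanner from grip to head, y to its left, z up. The spanner (steel, 0.26 to 0.42 kg) lies on the board on its grip and its two pins. Its head is a flat half-moon, 9 mm thick, open at the front to clear the spindle, with a pin under each horn; the middle between the pin tips is 95 mm ahead (+x) of this point and 11 mm below it.
- pin_a (a point): Tip of the pin under the left horn of the spanner (32 mm to the left of its middle line): round steel pin, 8 mm across, with a bevelled tip, 10 mm long below the flat underside of the head, which lands on the ring's face when the pins are fully home.
- pin_b (a point): Tip of the like pin under the right horn, 64 mm from pin_a.
- lap: Bench-top flat lap, fixed: grey housing 220 x 220 mm, round black drip pan (236 mm across, rim 94 mm above the bench). Origin under its middle on the bench, z the spindle axis. Top of the disc 106 mm, face of the ring 128 mm above the bench. On the ring's stop 1 to 1.5 N m about the spindle is tight; over 2.5 N m is forcing it.
- board: Wooden board on which the spanner lies, 300 x 190 x 18 mm, fixed, its x the long way. Origin at the centre of its underside, so its top is at 18 mm.
- dressing_stick: Pale dressing stick, 100 x 22 x 22 mm, lying loose on the board beside the spanner. Leave alone. Origin at the centre of its underside, x along it.
- tumbler_mid (a point): Clear glass tumbler, 72 mm across and 95 mm high, standing in the grey tray on the lap's other side. Leave alone. Middle of it, half-way up.
- paperweight: Amber glass paperweight, 72 mm across, 58 mm high, in the same tray. Leave alone. Origin at the centre of its underside.
There are look-alikes about, which are no part of the job. Of the things that look like the part that bears spanner_grip, the largest one is meant.

How it is judged:
On the way, in this order (a step that is already met when the one before it is completed fails the run):
1. both pins of the spanner are down in the holes of the ring, at least 7 of their 10 mm, before the ring has been turned (z of each of pin_a, pin_b in the frame of ring_face below -0.007 m and horizontal distance between each of pin_a, pin_b and ring_face below 0.036 m and value of joint ring below 0.4 rad), for 0.2 s.
2. the ring is turned tight with both pins still in its holes (z of each of pin_a, pin_b in the frame of ring_face below -0.007 m and horizontal distance between each of pin_a, pin_b and ring_face below 0.036 m and value of joint ring above 0.985 rad), for 0.1 s.
At the end, for the whole second after the job is handed in: the ring is tight (within 0.025 rad of its stop at 1.0), and the spanner lies at rest on the board, its grip and both pins within the board's outline and no more than about 25 mm above its top (value of joint ring above 0.975 rad and z of spanner_grip in the frame of board between 0.012 and 0.045 m and x of spanner_grip in the frame of board between -0.15 and 0.15 m and y of spanner_grip in the frame of board between -0.095 and 0.095 m and z of pin_a in the frame of board between 0.012 and 0.045 m and x of pin_a in the frame of board between -0.15 and 0.15 m and y of pin_a in the frame of board between -0.095 and 0.095 m and z of pin_b in the frame of board between 0.012 and 0.045 m and x of pin_b in the frame of board between -0.15 and 0.15 m and y of pin_b in the frame of board between -0.095 and 0.095 m and linear speed of spanner below 0.02 m/s); the robot touches nothing.
It fails at once if the spanner is forced on the lap (over 90 N) (contact force between spanner and lap above 90 N).
It fails at once if the spanner is let fall (faster than 0.6 m/s out of the fingers) or banged on the board (over 120 N) ((linear speed of spanner above 0.6 m/s and contact force between the fingers and spanner below 0.1 N) or contact force between spanner and board above 120 N).
It fails at once if the gripper presses on the lap (over 20 N) (contact force between the fingers and lap above 20 N).
It fails at once if the dressing stick, the tumbler or the paperweight is moved (over 15 mm) (distance of any of dressing_stick, tumbler_mid, paperweight from where it was at the start of the episode above 0.015 m).
It also fails if it takes over 72 s, if anything falls off the work surface, if the arm or the gripper's body presses on something with over 40 N, if the wrist force passes 120 N, or if a joint passes its speed limit or range.

## Working session

There is one attempt and no reset: what is moved stays moved. The work goes in short steps, Python scripts to look and compute and a tool call to move; the robot and the scene stay as the last step left them, time stands still between calls to the robot, and variables do not carry over. Pictures are saved under pics/ and viewed, about 8 in all and at most 12, crops included, and the job is handed in when it is done.

Besides the shell and the picture viewer there is one more tool, called after ">>>" as name(argument=value, ...), one argument or row to a line, values as JSON. servo_tool: Moves the arm, as the interface text tells. Its arguments: {"type":"object","properties":{"gripper":{"type":"array","items":{"type":"number"}},"offset":{"type":"array","items":{"type":"array","items":{"type":"number"}}},"turn":{"type":"array","items":{"type":"number"}},"squeeze":{"type":"number"}},"required":["gripper","offset","turn"]}

```bash
mkdir -p pics
cat > h.py <<'E'
import numpy as np, cv2
from plant import manip
from scipy.spatial.transform import Rotation as R
def save(n,f,crop=None,scale=1):
    im=manip.get_image(n)
    if crop: im=im[crop[1]:crop[3],crop[0]:crop[2]]
    if scale!=1: im=cv2.resize(im,None,fx=scale,fy=scale,interpolation=cv2.INTER_CUBIC)
    cv2.imwrite('pics/'+f,im[:,:,::-1])
def cam(n,s=None):
    c=manip.calibration(n);K=np.array(c['K'])
    if n=='wrist':
        s=s or manip.read_state()
        T=np.eye(4);T[:3,:3]=rot(s['tool_rot']);T[:3,3]=s['position']
        T=T@np.array(c['tool_from_camera']);return K,T[:3,:3],T[:3,3]
    return K,rot(c['orientation']),np.array(c['eye'])
def rot(o):
    o=np.array(o); return o if o.shape==(3,3) else R.from_euler('xyz',o).as_matrix()
def at(C,u,v,z):
    K,Rm,e=C;d=Rm@np.linalg.inv(K)@[u,v,1];return e+d*(z-e[2])/d[2]
def proj(C,p):
    K,Rm,e=C;q=K@(Rm.T@(np.array(p)-e));return q[:2]/q[2]
E
python3 - <<'E'
from h import *
s=manip.read_state();print(s)
for n in('scene','top','wrist'):print(n,manip.calibration(n))
save('top','top0.png');save('scene','sc0.png')
E
```

```text
{'time': 0.0, 'joint_positions': array([ 1.07519678e+00,  2.59347294e-01,  1.53605259e+00,  2.63755257e-05,
        1.34797732e+00, -2.02780436e-01]), 'joint_vel': array([-0.00125984,  0.00078738, -0.00068773, -0.00040174,  0.00015007,
       -0.0017404 ]), 'tau': array([-9.89599466e-04, -4.37314332e+01, -2.84006149e+01,  7.18965568e-02,
        4.10619308e-02, -9.62062745e-05]), 'position': array([0.15846238, 0.5261306 , 0.21782762]), 'tool_rot': array([-3.13984985e+00, -3.84582348e-04,  2.84876736e+00]), 'contact_force': array([-0.3497798 , -1.15359739, -0.90280152]), 'moment': array([-0.00953661, -0.02216765,  0.04681051]), 'finger_gap': 0.09326775300871666}
scene {'K': array([[470.99718575,   0.        , 324.3753535 ],
       [  0.        , 470.99718575, 237.13949456],
       [  0.        ,   0.        ,   1.        ]]), 'eye': array([ 1.12441402, -0.68434411,  0.9449203 ]), 'orientation': array([-2.28704171,  0.02061536,  0.65362094])}
top {'K': array([[474.67595678,   0.        , 331.02464991],
       [  0.        , 474.67595678, 244.5282448 ],
       [  0.        ,   0.        ,   1.        ]]), 'eye': array([0.45478468, 0.08592487, 1.23466871]), 'orientation': array([-3.05694924,  0.01492615, -1.55820976])}
wrist {'K': array([[364.20772659,   0.        , 317.57498156],
       [  0.        , 364.20772659, 233.5263715 ],
       [  0.        ,   0.        ,   1.        ]]), 'tool_from_camera': array([[ 4.42955178e-04, -9.70340692e-01, -2.41741070e-01,
         6.61732479e-02],
       [ 9.99999896e-01,  4.55312441e-04,  4.74451149e-06,
         4.11669050e-04],
       [ 1.05463924e-04, -2.41741047e-01,  9.70340793e-01,
        -1.65681631e-01],
       [ 0.00000000e+00,  0.00000000e+00,  0.00000000e+00,
         1.00000000e+00]])}
```

View pics/top0.png

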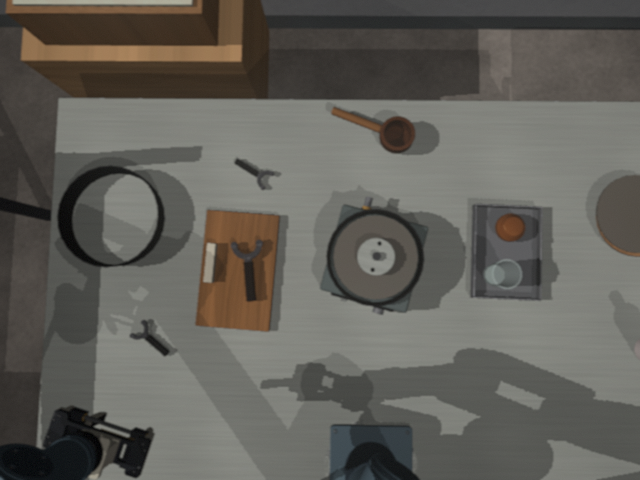

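View pics/sc0.png

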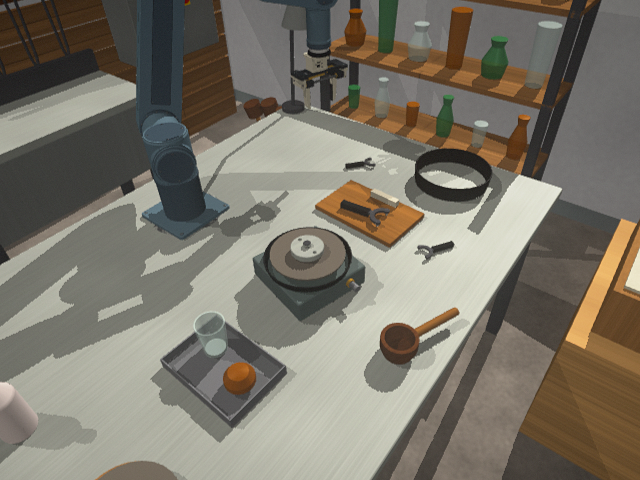

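Top view: the spanner on the board has its grip from about (251,300) to (249,260) and its head at (247,248). The lap axis is near (377,256). The look-alikes lie off the board. Next I'll enlarge these areas.

Run:
```python
from h import *
im=manip.get_image('top')
a=cv2.resize(im[200:340,190:290],None,fx=4,fy=4,interpolation=cv2.INTER_CUBIC)
b=cv2.resize(im[200:310,325:425],None,fx=4,fy=4,interpolation=cv2.INTER_CUBIC)
o=np.zeros((560,800,3),np.uint8);o[:,:400]=a;o[:440,400:]=b
cv2.imwrite('pics/z.png',o[:,:,::-1])
C=cam('top')
for n,u,v,z in[('gripback',251,300,.04),('gripfront',249.5,260,.04),('head',247,248,.037),('axis',376.5,256.5,.128),('b1',208,210,.018),('b2',279,214,.018),('b3',270,331,.018),('b4',196,325,.018),('pan',376,257,.094)]:print(n,at(C,u,v,z).round(4))
```

```text
gripback [0.4141 0.304  0.04  ]
gripfront [0.5144 0.3105 0.04  ]
head [0.5449 0.3182 0.037 ]
axis [ 0.5217 -0.0028  0.128 ]
b1 [0.6442 0.4262 0.018 ]
b2 [0.6356 0.2412 0.018 ]
b3 [0.3358 0.2575 0.018 ]
b4 [0.3482 0.4467 0.018 ]
pan [ 0.5225 -0.0043  0.094 ]
```

View pics/z.png

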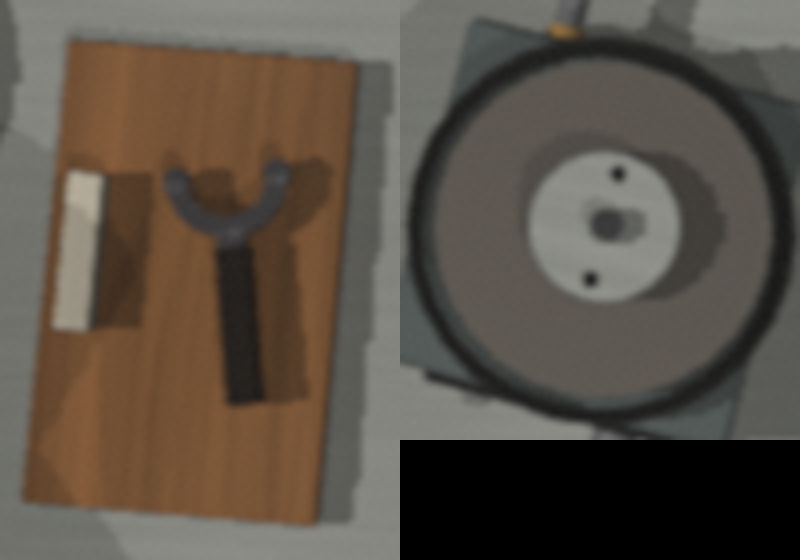

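Left crop: the horns are at (177,175) and (277,168), the grip ends at (232,248) and (245,402). Right crop: the ring holes are clearly visible at (618,174) and (590,279).

Run:
```python
from h import *
C=cam('top')
def px(u,v,ox,oy):return ((u+.5)/4-.5+ox,(v+.5)/4-.5+oy)
f=at(C,*px(232,248,190,200),.037);b=at(C,*px(244.5,402,190,200),.035)
h1=at(C,*px(177,175,190,200),.037);h2=at(C,*px(277,168,190,200),.037)
r1=at(C,*px(218,174,325,200),.126);r2=at(C,*px(190,279,325,200),.126)
l=np.degrees
print('grip',f,b,(f+b)/2,np.linalg.norm(f-b),'yaw',l(np.arctan2(*(f-b)[1::-1])))
print('horns',h1,h2,np.linalg.norm(h1-h2),(h1+h2)/2,l(np.arctan2(*(h1-h2)[1::-1]))-90)
m=(h1+h2)/2;d=m-(f+b)/2;print('yaw2',l(np.arctan2(d[1],d[0])),np.linalg.norm(d))
print('holes',r1,r2,(r1+r2)/2,np.linalg.norm(r1-r2),'yaw+90',l(np.arctan2(*(r1-r2)[1::-1])))
```

```text
grip [0.51035953 0.31566217 0.037     ] [0.41357346 0.30549037 0.035     ] [0.4619665  0.31057627 0.036     ] 0.0973396582357383 yaw 5.9995181129747115
horns [0.55632645 0.35196631 0.037     ] [0.56150504 0.28841206 0.037     ] 0.06376488395320687 [0.55891574 0.32018919 0.037     ] 4.658333716765824
yaw2 5.662605701487167 0.09742979322457687
holes [ 0.55321763 -0.00892515  0.126     ] [0.49161122 0.00711963 0.126     ] [ 0.52241443 -0.00090276  0.126     ] 0.06366149002684895 yaw+90 -14.597833846935373
```

>>> servo_tool(
  gripper=[0.55,0.55,0.55,0.55,0.55,0.55,0.55,0.55,0.55,0.55,0.55,0.55,0.55,0.55,0.55,0.55,0.55,0.55,0.55,0.55],
  offset=[
    [0,0,0],
    [0,0,0],
    [0,0,0],
    [0,0,0],
    [0,0,0],
    [0,0,0],
    [0,0,0],
    [0,0,0],
    [0,0,0],
    [0,0,0],
    [0,0,0],
    [0,0,0],
    [0,0,0],
    [0,0,0],
    [0,0,0],
    [0,0,0],
    [0,0,0],
    [0,0,0],
    [0,0,0],
    [0,0,0],
  ],
  turn=[7.1,7.1,7.1,7.1,7.1,7.1,7.1,7.1,7.1,7.1,7.1,7.1,7.1,7.1,7.1,7.1,7.1,7.1,7.1,7.1],
  squeeze=45,
)

```text
time: 1.82
position: [0.1586, 0.5264, 0.2183]
tool_rot: [3.141, 0.001, 0.364]
contact_force: [0.1, 0.4, 0.8]
finger_gap: 0.0508
```

>>> servo_tool(
  gripper=[0.5,0.5,0.5,0.5,0.5,0.5,0.5,0.5,0.5,0.5,0.5,0.5,0.5,0.5,0.5,0.5,0.5,0.5],
  offset=[
    [0,0,0],
    [0,0,0],
    [0,0,0],
    [2.345,2.034,0.8],
    [2.345,2.034,0.8],
    [2.345,2.034,0.8],
    [2.345,2.034,0.8],
    [2.345,2.034,0.8],
    [2.345,2.034,0.8],
    [2.345,2.034,0.8],
    [2.345,2.034,0.8],
    [2.345,2.034,0.8],
    [2.345,2.034,0.8],
    [2.345,2.034,0.8],
    [2.345,2.034,0.8],
    [0,0,0],
    [0,0,0],
    [0,0,0],
  ],
  turn=[5.13,5.13,5.13,0,0,0,0,0,0,0,0,0,0,0,0,0,0,0],
)

```text
time: 3.32
position: [0.4629, 0.3124, 0.1223]
tool_rot: [-3.142, 0.001, 0.101]
contact_force: [0.0, 0.3, 0.1]
finger_gap: 0.0466
```

Run:
```python
from h import *
s=manip.read_state();C=cam('wrist',s);print(s['position'],s['tool_rot'],s['joint_positions'].round(2))
save('wrist','w1.png')
for p in [(.462,.3105,.04),(.559,.3195,.037),(.5117,.3155,.04)]:print(proj(C,p))
```

```text
[0.46287412 0.31238044 0.12231733] [-3.14152015e+00  1.40530920e-03  1.01072745e-01] [0.39 0.36 1.65 0.   1.14 1.86]
[320.38260565 242.06442619]
[321.9734141   95.99886112]
[320.61310206 170.36081831]
```

View pics/w1.png

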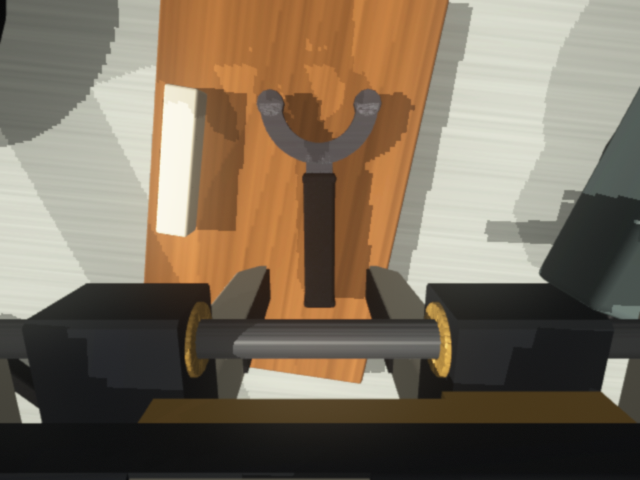

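The wrist view shows the grip aligned with the tool, from (319,174) to (319,306), and the horns at (270,103) and (368,103).

Run:
```python
from h import *
C=cam('wrist')
s=manip.read_state();p=np.array(s['position']);Rm=rot(s['tool_rot'])
for u,v,z in[(319.3,174,.04),(319.5,306,.04),(270,103,.037),(368,103,.037)]:
  q=at(C,u,v,z);print(q.round(4),(Rm.T@(q-p)).round(4))
```

```text
[0.509  0.3166 0.04  ] [0.0466 0.001  0.0826]
[0.413  0.3065 0.04  ] [-0.0499  0.0013  0.0827]
[0.5511 0.3534 0.037 ] [ 0.0922 -0.0313  0.0856]
[0.5577 0.2897 0.037 ] [0.0922 0.0327 0.0856]
```

>>> servo_tool(
  gripper=[0.5,0.5,0.5,0.5,0.5,0.5,0.5,0,0,0,0,0,0,0,0,0],
  offset=[
    [-0.2,0.1,1.7],
    [0,0,1.7],
    [0,0,1.7],
    [0,0,1.7],
    [0,0,1.7],
    [0,0,1.5],
    [0,0,0],
    [0,0,0],
    [0,0,0],
    [0,0,0],
    [0,0,0],
    [0,0,0],
    [0,0,0],
    [0,0,0],
    [0,0,0],
    [0,0,0],
  ],
  turn=[0,0,0,0,0,0,0,0,0,0,0,0,0,0,0,0],
  squeeze=50,
)

```text
time: 4.7
position: [0.4622, 0.3116, 0.0238]
tool_rot: [-3.141, -0.002, 0.102]
contact_force: [-1.7, 0.7, 5.9]
finger_gap: 0.0218
```

>>> servo_tool(
  gripper=[0,0,0,0,0,0,0,0,0,0,0,0,0,0,0,0,0,0,0,0],
  offset=[
    [0,0,-1],
    [0,0,-2],
    [0,0,-2.3],
    [0,0,-2.3],
    [0,0,-2.3],
    [0,0,-2.3],
    [0,0,-2.3],
    [0,0,-1.5],
    [-0.04,1.5,0],
    [-0.04,3,0],
    [-0.04,3.6,0],
    [-0.04,3.6,0],
    [-0.04,3.6,0],
    [-0.04,3.6,0],
    [-0.04,3.6,0],
    [-0.04,3.6,0],
    [-0.04,3.6,0],
    [-0.04,3.6,0],
    [-0.04,3.6,0],
    [-0.04,3.2,0],
  ],
  turn=[0,0,0,0,0,0,0,0,0,0,0,0,0,0,0,0,0,0,0,0],
  squeeze=55,
)

```text
time: 6.37
position: [0.4969, -0.0904, 0.1829]
tool_rot: [3.141, 0.001, 0.101]
contact_force: [0.6, 0.4, -2.3]
finger_gap: 0.0211
```

>>> servo_tool(
  gripper=[0,0,0,0,0,0,0,0,0,0,0,0,0,0],
  offset=[
    [0,0,0],
    [0,0,0],
    [0,0,0],
    [0,0,0],
    [0,0,0],
    [0,0,0],
    [0,0,0],
    [0,0,0],
    [0,0,0],
    [0,0,0],
    [0,0,0],
    [0,0,0],
    [0,0,0],
    [0,0,0],
  ],
  turn=[-4,-6,-6,-6,-6,-6,-6,-6,-6,-6,-6,-5.6,0,0],
)

```text
time: 7.53
position: [0.4972, -0.0882, 0.1828]
tool_rot: [-3.141, 0.0, 1.314]
contact_force: [0.4, 0.4, -2.5]
finger_gap: 0.0218
```

Run:
```python
from h import *
s=manip.read_state();C=cam('wrist',s);print({k:np.round(v,4) for k,v in s.items()})
save('wrist','w2.png')
p=np.array(s['position']);Rm=rot(s['tool_rot'])
for n,q in dict(h1=(.5532,-.0089,.128),h2=(.4916,.0071,.128),spin=(.5222,-.001,.139)).items():print(n,proj(C,q))
for n,q in dict(pa=(.0945,-.032,-.005),pb=(.0945,.032,-.005)).items():print(n,proj(C,p+Rm@np.array(q)))
```

```text
{'time': np.float64(7.5333), 'joint_positions': array([-3.9660e-01,  2.0640e-01,  1.6948e+00, -1.0000e-04,  1.2407e+00,
       -1.3930e-01]), 'joint_vel': array([-0.0018,  0.0024, -0.0012, -0.0025, -0.0036,  0.0166]), 'tau': array([ 6.10000e-03, -4.06357e+01, -2.80624e+01,  1.33600e-01,
        6.37000e-02, -3.50700e-01]), 'position': array([ 0.4972, -0.0882,  0.1828]), 'tool_rot': array([-3.1412e+00,  1.0000e-04,  1.3135e+00]), 'contact_force': array([ 0.4446,  0.4253, -2.5349]), 'moment': array([-0.1126,  0.1106, -0.0142]), 'finger_gap': np.float64(0.0218)}
h1 [376.48389666  99.43316148]
h2 [265.12049033  99.73663886]
spin [320.69603753  97.50694635]
pa [238.95699861  72.97846864]
pb [395.1326399   73.10189916]
```

View pics/w2.png

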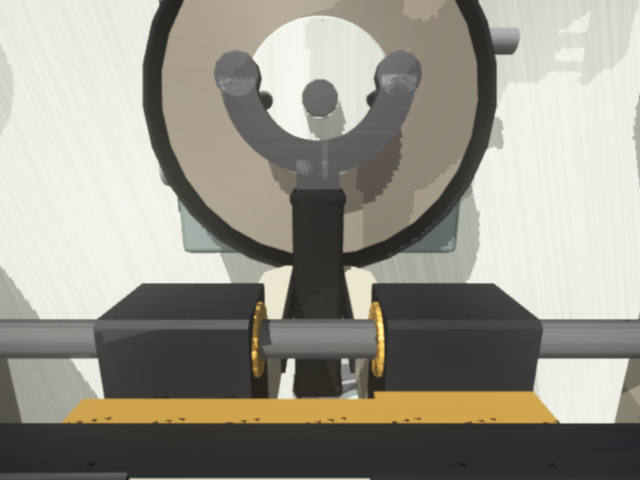

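The horn ends are at (237,73) and (400,73). The ring holes show just inboard of them at (264,99) and (373,99), and the spindle top is at (320,98). I'll compute the relative offset and the hole angle.

Run:
```python
from h import *
s=manip.read_state();C=cam('wrist',s);p=np.array(s['position']);Rm=rot(s['tool_rot'])
t=lambda u,v,z:(Rm.T@(at(C,u,v,z)-p)*1000).round(2)
zt=p[2]+.005+.008
print('horn',t(237.5,73.5,zt),t(400,73.5,zt));print('spin',t(320,98.5,.139));print('holes',t(264,99.5,.128),t(373.5,99.5,.128))
im=cv2.imread('pics/w2.png')[30:160,200:440];cv2.imwrite('pics/w2z.png',cv2.resize(im,None,fx=3.3,fy=3.3,interpolation=cv2.INTER_CUBIC))
```

```text
horn [ 92.92 -30.99 -12.99] [ 92.96  32.31 -13.01]
spin [90.16  1.6  43.76]
holes [ 90.84 -30.3   54.76] [90.88 32.27 54.75]
```

View pics/w2z.png

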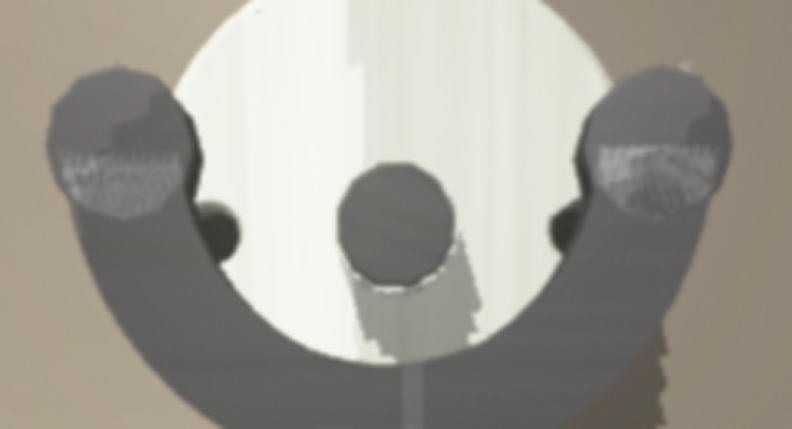

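>>> servo_tool(
  gripper=[0,0,0,0,0,0,0,0],
  offset=[
    [-0.12,0.06,0.5],
    [-0.12,0.06,1],
    [0,0,1],
    [0,0,1],
    [0,0,0.5],
    [0,0,0.28],
    [0,0,0],
    [0,0,0],
  ],
  turn=[0,0,0,0,0,0,0,0],
)

```text
time: 8.25
position: [0.4982, -0.0908, 0.1397]
tool_rot: [-3.141, -0.0, 1.317]
contact_force: [-0.1, 0.1, -2.2]
finger_gap: 0.0213
```

Run:
```python
from h import *
s=manip.read_state();C=cam('wrist',s);print({k:np.round(v,4) for k,v in s.items() if k not in('tau','joint_vel')})
im=manip.get_image('wrist');cv2.imwrite('pics/w3f.png',im[:,:,::-1])
cv2.imwrite('pics/w3.png',cv2.resize(im[20:200,200:440],None,fx=3.3,fy=3.3,interpolation=cv2.INTER_CUBIC)[:,:,::-1])
```

```text
{'time': np.float64(8.25), 'joint_positions': array([-0.4009,  0.2506,  1.7517, -0.    ,  1.1395, -0.1467]), 'position': array([ 0.4982, -0.0908,  0.1397]), 'tool_rot': array([-3.1414, -0.    ,  1.3165]), 'contact_force': array([-0.1264,  0.1246, -2.1835]), 'moment': array([-0.1402,  0.0577, -0.0146]), 'finger_gap': np.float64(0.0213)}
```

View pics/w3.png

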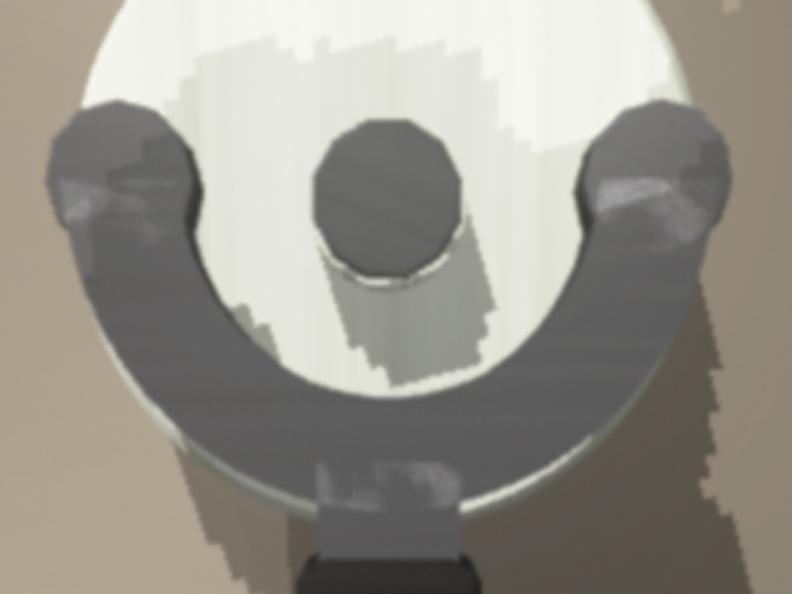

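Run:
```python
from h import *
s=manip.read_state();C=cam('wrist',s);p=np.array(s['position']);Rm=rot(s['tool_rot'])
t=lambda u,v,z:(Rm.T@(at(C,u,v,z)-p)*1000).round(2)
f=lambda x,y:(200+(x+.5)/3.3-.5,20+(y+.5)/3.3-.5)
print('horn',t(*f(119.5,175),p[2]+.0132),t(*f(658,174),p[2]+.0132));print('spin',t(*f(387.5,199),.139))
print('pred holes px',[proj(C,q) for q in[(.5532,-.0089,.128),(.4916,.0071,.128)]])
```

```text
horn [ 93.17 -31.56 -13.22] [ 93.34  31.88 -13.19]
spin [92.81  0.    1.06]
pred holes px [array([388.05681834,  83.24213774]), array([248.53219106,  83.15026148])]
```

>>> servo_tool(
  gripper=[0,0,0,0,0,0],
  offset=[
    [-0.04,-0.01,0.3],
    [0,0,0.2],
    [0,0,0.15],
    [0,0,0.1],
    [0,0,0],
    [0,0,0],
  ],
  turn=[0,0,0,0,0,0],
)

```text
time: 8.8
position: [0.4979, -0.0912, 0.1323]
tool_rot: [-3.142, -0.0, 1.317]
contact_force: [-0.7, -0.5, -2.1]
finger_gap: 0.0214
```

>>> servo_tool(
  gripper=[0,0,0,0,0,0],
  offset=[
    [0,0,0.1],
    [0,0,0.1],
    [0,0,0.1],
    [0,0,0],
    [0,0,0],
    [0,0,0],
  ],
  turn=[0,0,0,0,0,0],
)

```text
time: 9.3
position: [0.498, -0.0912, 0.1293]
tool_rot: [3.142, 0.0, 1.317]
contact_force: [0.5, 0.6, -2.7]
finger_gap: 0.0214
```

Still no contact force at 4.5 mm below the face, so the pins are going into the holes. I'll continue.

>>> servo_tool(
  gripper=[0,0,0,0,0,0,0,0,0],
  offset=[
    [0,0,0.1],
    [0,0,0.1],
    [0,0,0.1],
    [0,0,0.1],
    [0,0,0.1],
    [0,0,0.1],
    [0,0,0],
    [0,0,0],
    [0,0,0],
  ],
  turn=[0,0,0,0,0,0,0,0,0],
)

```text
time: 10.05
position: [0.498, -0.0913, 0.1236]
tool_rot: [3.141, 0.0, 1.317]
contact_force: [-0.3, -0.3, 0.4]
finger_gap: 0.0213
```

Run:
```python
from h import *
s=manip.read_state();print(s['position'],s['contact_force'],s['moment'])
im=manip.get_image('scene');a=cv2.resize(im[215:325,240:375],None,fx=4,fy=4,interpolation=cv2.INTER_CUBIC)
cv2.imwrite('pics/s4.png',a[:,:,::-1])
```

```text
[ 0.49802418 -0.09125784  0.12362885] [-0.27112822 -0.32061794  0.42984622] [0.03455837 0.27656988 0.07426238]
```

>>> servo_tool(
  gripper=[0,0,0,0],
  offset=[
    [0,0,0.1],
    [0,0,0],
    [0,0,0],
    [0,0,0],
  ],
  turn=[0,0,0,0],
)

```text
time: 10.43
position: [0.4981, -0.0913, 0.123]
tool_rot: [3.141, 0.0, 1.317]
contact_force: [-2.5, -0.5, 5.5]
finger_gap: 0.0212
```

View pics/s4.png

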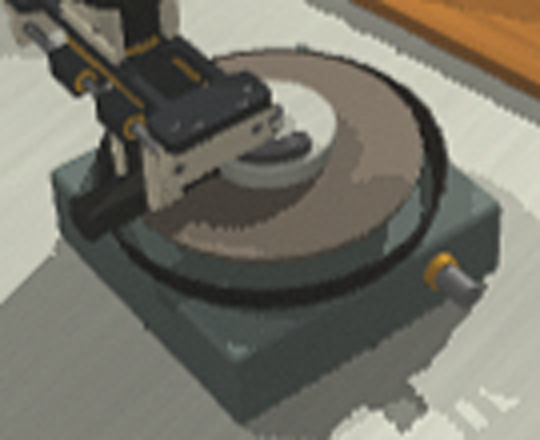

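>>> servo_tool(
  gripper=[0,0,0,0,0,0,0,0,0,0,0,0,0,0],
  offset=[
    [0.013,-0.488,0],
    [0.013,-0.488,0],
    [0.013,-0.488,0],
    [0.013,-0.488,0],
    [0.013,-0.488,0],
    [0.013,-0.488,0],
    [0.013,-0.488,0],
    [0.013,-0.488,0],
    [0.013,-0.488,0],
    [0.013,-0.488,0],
    [0.013,-0.488,0],
    [0.013,-0.488,0],
    [0,0,0],
    [0,0,0],
  ],
  turn=[3,3,3,3,3,3,3,3,3,3,3,3,0,0],
)

```text
time: 11.6
position: [0.4501, -0.0605, 0.123]
tool_rot: [3.14, -0.001, 0.69]
contact_force: [-0.1, -2.8, 5.2]
finger_gap: 0.0214
```

```bash
cat > tq.py <<'E'
from h import *
s=manip.read_state();p=np.array(s['position']);F=np.array(s['contact_force']);M=np.array(s['moment'])
a=np.array([.5222,-.001,.128]);r=p-a
print('t',s['time'],'p',p.round(4),'yaw',np.degrees(s['tool_rot'][2]).round(2),'F',F.round(1),'M',M.round(2))
print('Tz(external on tool about axis)',(M+np.cross(r,F))[2].round(3),'rxF',np.cross(r,F)[2].round(3),'radius',np.hypot(r[0],r[1]).round(4),'bearing',np.degrees(np.arctan2(-r[1],-r[0])).round(2))
E
python3 tq.py
```

```text
t 11.6 p [ 0.4501 -0.0605  0.123 ] yaw 39.53 F [-0.1 -2.8  5.2] M [-0.12  0.04  0.08]
Tz(external on tool about axis) 0.278 rxF 0.201 radius 0.0935 bearing 39.55
```

>>> servo_tool(
  gripper=[0,0,0,0,0,0],
  offset=[
    [0.006,-0.325,0],
    [0.006,-0.325,0],
    [0.006,-0.325,0],
    [0,0,0],
    [0,0,0],
    [0,0,0],
  ],
  turn=[2,2,2,0,0,0],
)

```text
time: 12.1
position: [0.4444, -0.0529, 0.123]
tool_rot: [3.14, -0.001, 0.585]
contact_force: [-1.1, -1.0, 6.4]
finger_gap: 0.0217
```

```bash
python3 tq.py
```

```text
t 12.1 p [ 0.4444 -0.0529  0.123 ] yaw 33.53 F [-1.1 -1.   6.4] M [-0.24  0.08  0.12]
Tz(external on tool about axis) 0.141 rxF 0.017 radius 0.0935 bearing 33.73
```

>>> servo_tool(
  gripper=[0,0,0,0,0,0],
  offset=[
    [0.003,-0.244,0],
    [0.003,-0.244,0],
    [0.003,-0.244,0],
    [0,0,0],
    [0,0,0],
    [0,0,0],
  ],
  turn=[1.5,1.5,1.5,0,0,0],
)

```text
time: 12.6
position: [0.4412, -0.0477, 0.1231]
tool_rot: [3.138, -0.001, 0.508]
contact_force: [-0.2, -5.3, 5.2]
finger_gap: 0.0217
```

```bash
python3 tq.py
```

```text
t 12.6 p [ 0.4412 -0.0477  0.1231] yaw 29.09 F [-0.2 -5.3  5.2] M [-0.73 -0.04  0.5 ]
Tz(external on tool about axis) 0.917 rxF 0.419 radius 0.0935 bearing 29.93
```

>>> servo_tool(
  gripper=[0,0,0,0],
  offset=[
    [0.0,-0.08,0],
    [0,0,0],
    [0,0,0],
    [0,0,0],
  ],
  turn=[0.4,0,0,0],
)

```text
time: 12.93
position: [0.4411, -0.0476, 0.1232]
tool_rot: [3.137, -0.001, 0.501]
contact_force: [0.3, -7.2, 3.5]
finger_gap: 0.0216
```

```bash
python3 tq.py
```

```text
t 12.9333 p [ 0.4411 -0.0476  0.1232] yaw 28.71 F [ 0.3 -7.2  3.5] M [-1.1  -0.08  0.7 ]
Tz(external on tool about axis) 1.3 rxF 0.595 radius 0.0935 bearing 29.87
```

>>> servo_tool(
  gripper=[0,0,0,0],
  offset=[
    [0.0,-0.04,0],
    [0,0,0],
    [0,0,0],
    [0,0,0],
  ],
  turn=[0.1,0,0,0],
)

```text
time: 13.27
position: [0.4411, -0.0475, 0.1232]
tool_rot: [3.136, -0.001, 0.5]
contact_force: [1.3, -7.7, 2.5]
finger_gap: 0.0217
```

```bash
python3 tq.py
```

```text
t 13.2667 p [ 0.4411 -0.0475  0.1232] yaw 28.62 F [ 1.3 -7.7  2.5] M [-1.29 -0.14  0.75]
Tz(external on tool about axis) 1.43 rxF 0.684 radius 0.0935 bearing 29.82
```

>>> servo_tool(
  gripper=[0,0,0,0,0],
  offset=[
    [0.0,0.1,0],
    [0,0.08,0],
    [0,0,0],
    [0,0,0],
    [0,0,0],
  ],
  turn=[-0.6,-0.5,0,0,0],
)

```text
time: 13.68
position: [0.4412, -0.0478, 0.1231]
tool_rot: [3.139, -0.001, 0.517]
contact_force: [-1.3, -3.3, 5.1]
finger_gap: 0.0216
```

```bash
python3 tq.py
```

```text
t 13.6833 p [ 0.4412 -0.0478  0.1231] yaw 29.63 F [-1.3 -3.3  5.1] M [-0.56 -0.04  0.33]
Tz(external on tool about axis) 0.531 rxF 0.205 radius 0.0935 bearing 30.01
```

>>> servo_tool(
  gripper=[0,0,0,0,0,0,0,0,0,0,0,0],
  offset=[
    [0.0,0.08,0],
    [0,0,0],
    [0,0,-0.1],
    [0,0,-0.2],
    [0,0,-0.3],
    [0,0,-0.4],
    [0,0,-0.5],
    [0,0,-1],
    [0,0,-1.5],
    [0,0,-2],
    [0,0,0],
    [0,0,0],
  ],
  turn=[-0.5,0,0,0,0,0,0,0,0,0,0,0],
)

```text
time: 14.68
position: [0.44, -0.0469, 0.1821]
tool_rot: [-3.14, 0.001, 0.525]
contact_force: [-0.2, 0.5, -2.7]
finger_gap: 0.0214
```

```bash
python3 tq.py
python3 - <<'E'
from h import *
save('wrist','w5.png')
s=manip.read_state();C=cam('wrist',s);p=np.array(s['position']);Rm=rot(s['tool_rot'])
d=.032
for ang in (-61.5,-60.0):
  a=np.radians(ang);print([proj(C,(.5222+k*d*np.cos(a),-.001+k*d*np.sin(a),.128)).round(1) for k in(1,-1)])
E
```

```text
t 14.6833 p [ 0.44   -0.0469  0.1821] yaw 30.07 F [-0.2  0.5 -2.7] M [-0.05  0.2   0.02]
Tz(external on tool about axis) -0.037 rxF -0.053 radius 0.0941 bearing 29.16
[array([378.1,  93.6]), array([264.8,  90.3])]
[array([378.2,  92.1]), array([264.8,  91.9])]
```

View pics/w5.png

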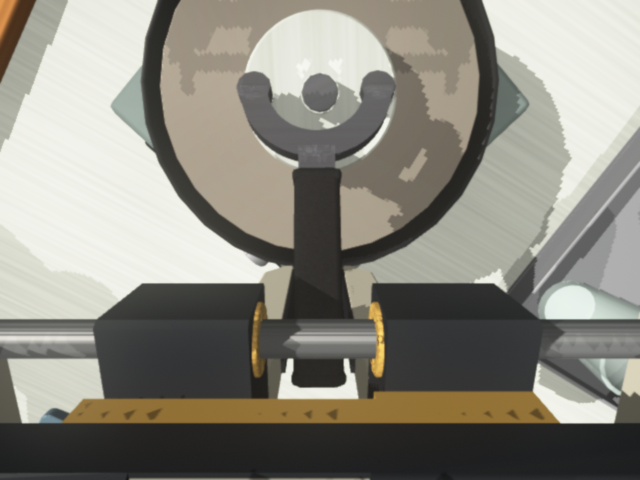

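The horns now appear smaller and lower, at (254,88) and (377,88). The spanner has pitched head-down in the grip but is clear of the ring. I'll squeeze harder, lift gently and carry it back.

>>> servo_tool(
  gripper=[0,0,0,0,0,0,0,0,0,0,0,0,0,0,0,0,0,0,0,0],
  offset=[
    [0,0,-0.3],
    [0,0,-0.6],
    [0,0,-0.8],
    [0,0,-0.8],
    [0,0,-0.8],
    [0,0,-0.8],
    [0,0,-0.8],
    [0,0,-0.6],
    [0,0,-0.3],
    [0,0,0],
    [0,0,0],
    [0,0,0],
    [0,0,0],
    [0,0,0],
    [0,0,0],
    [0,0,0],
    [0,0,0],
    [0,0,0],
    [0,0,0],
    [0,0,0],
  ],
  turn=[0,0,0,0,0,0,0,0,0,2,3,4,4,4,3,2,1.5,0.8,0,0],
  squeeze=60,
)

```text
time: 16.4
position: [0.4404, -0.0473, 0.2403]
tool_rot: [-3.141, 0.0, 0.101]
contact_force: [0.4, 0.8, -3.6]
finger_gap: 0.0214
```

>>> servo_tool(
  gripper=[0,0,0,0,0,0,0,0,0,0,0,0,0,0,0,0,0,0,0,0],
  offset=[
    [0.3,-0.6,0],
    [0.3,-1.2,0],
    [0.3,-1.8,0],
    [0.3,-2.2,0],
    [0.3,-2.2,0],
    [0.3,-2.2,0],
    [0.3,-2.2,0],
    [0.3,-2.2,0],
    [0.3,-2.2,0],
    [0.3,-2.2,0],
    [0.3,-2.2,0],
    [0.3,-2.2,0],
    [0.3,-2.2,0],
    [0.3,-2.2,0],
    [0.3,-2.2,0],
    [0.3,-2.2,0],
    [0.3,-1.6,0],
    [0.3,-1.0,0],
    [0.3,-0.6,0],
    [0.2,-0.3,0],
  ],
  turn=[0,0,0,0,0,0,0,0,0,0,0,0,0,0,0,0,0,0,0,0],
)

```text
time: 18.07
position: [0.4636, 0.3145, 0.2401]
tool_rot: [3.141, 0.0, 0.101]
contact_force: [-0.1, -0.6, -2.7]
finger_gap: 0.0216
```

```bash
python3 tq.py
python3 - <<'E'
from h import *
save('wrist','w6.png')
im=manip.get_image('top')
a=cv2.resize(im[200:310,325:425],None,fx=5.4,fy=5.4,interpolation=cv2.INTER_CUBIC)
cv2.imwrite('pics/t6.png',a[:,:,::-1])
E
```

```text
t 18.0667 p [0.4636 0.3145 0.2401] yaw 5.79 F [-0.1 -0.6 -2.7] M [-0.04  0.23 -0.07]
Tz(external on tool about axis) 0.002 rxF 0.072 radius 0.3209 bearing -79.48
```

View pics/w6.png

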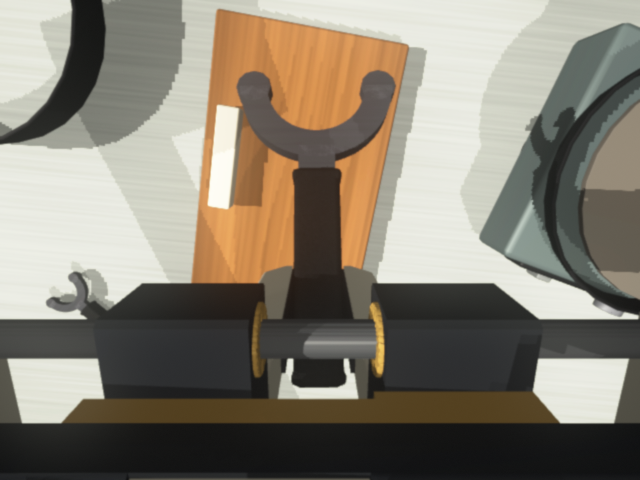

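View pics/t6.png

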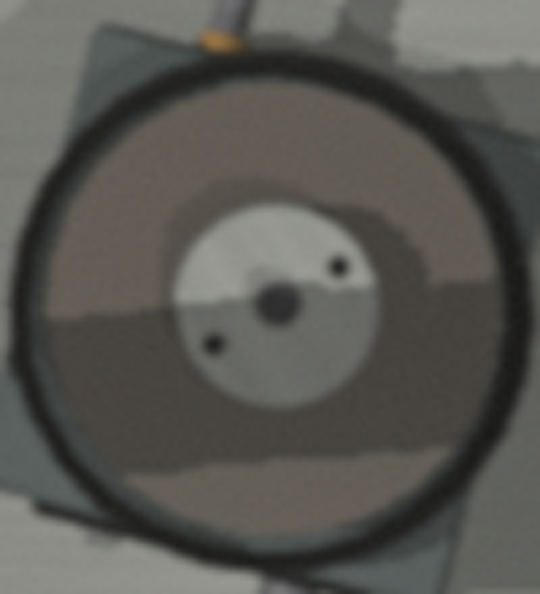

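Run:
```python
from h import *
C=cam('top')
im=manip.get_image('top');im0=cv2.imread('pics/top0.png')[:,:,::-1]
def cen(im,u,v):
    g=im[int(v)-4:int(v)+5,int(u)-4:int(u)+5].mean(2).astype(float)
    w=np.clip(np.median(g)-15-g,0,None);
    yy,xx=np.mgrid[int(v)-4:int(v)+5,int(u)-4:int(u)+5];return (w*xx).sum()/w.sum(),(w*yy).sum()/w.sum()
for i,(A,B) in((im0,((379,243),(372,269))),(im,((387,249),(364,263)))):
    a,b=[at(C,*cen(i,*q),.124) for q in(A,B)];d=a-b
    print(cen(i,*A),cen(i,*B),(a+b)/2,np.linalg.norm(d),np.degrees(np.arctan2(d[1],d[0])))
```

```text
(np.float64(379.2823974082074), np.float64(242.80831533477323)) (np.float64(372.1408586589484), np.float64(269.3931500241197)) [ 0.52289041 -0.00126083  0.124     ] 0.0646254218372124 -14.70270956827121
(np.float64(387.2564564564564), np.float64(249.00780780780784)) (np.float64(364.0861909175162), np.float64(263.4161260426321)) [ 0.5225739  -0.00117415  0.124     ] 0.06402474773855044 -57.495864722018844
```

The wrist view shows the spanner over the board, level in yaw and drooping about 20°. The stick is clear at (225,155). In the top crop the holes are at (338,266) and (214,345), so the ring turned about 43°. Geometrically, the back-off stayed inside the pin play, so it cannot have loosened the ring. Next I'll lower the spanner until the pins touch.

>>> servo_tool(
  gripper=[0,0,0,0,0,0,0,0,0,0,0,0,0,0,0,0,0],
  offset=[
    [-0.1,0.2,0.5],
    [-0.1,0.1,1],
    [0,0,1.5],
    [0,0,1.5],
    [0,0,1.5],
    [0,0,1.5],
    [0,0,1.5],
    [0,0,1.5],
    [0,0,1.5],
    [0,0,1.5],
    [0,0,1],
    [0,0,0.6],
    [0,0,0.4],
    [0,0,0.4],
    [0,0,0.3],
    [0,0,0.3],
    [0,0,0],
  ],
  turn=[0,0,0,0,0,0,0,0,0,0,0,0,0,0,0,0,0],
)

```text
time: 19.63
position: [0.4618, 0.3107, 0.0752]
tool_rot: [3.142, 0.0, 0.1]
contact_force: [0.3, 0.3, -3.1]
finger_gap: 0.0214
```

>>> servo_tool(
  gripper=[0,0,0,0,0,0,0,0],
  offset=[
    [0,0,0.2],
    [0,0,0.2],
    [0,0,0.2],
    [0,0,0.2],
    [0,0,0.2],
    [0,0,0.2],
    [0,0,0],
    [0,0,0],
  ],
  turn=[0,0,0,0,0,0,0,0],
)

```text
time: 20.3
position: [0.4607, 0.311, 0.0643]
tool_rot: [-3.141, 0.001, 0.101]
contact_force: [-6.7, -1.0, 8.1]
finger_gap: 0.0215
```

>>> servo_tool(
  gripper=[0,0,0,0,0,0,0,0],
  offset=[
    [0,0,0],
    [0,0,0.1],
    [0,0,0.2],
    [0,0,0.2],
    [0,0,0.2],
    [0,0,0.2],
    [0,0,0.2],
    [0,0,0],
  ],
  turn=[0,0,0,0,0,0,0,0],
  squeeze=20,
)

```text
time: 20.97
position: [0.4618, 0.3105, 0.0517]
tool_rot: [3.141, 0.0, 0.1]
contact_force: [-2.3, -0.2, 0.4]
finger_gap: 0.022
```

```bash
python3 tq.py; python3 -c "
from h import *
save('wrist','w7.png')"
```

```text
t 20.9667 p [0.4618 0.3105 0.0517] yaw 5.73 F [-2.3 -0.2  0.4] M [-0.04  0.43  0.03]
Tz(external on tool about axis) 0.755 rxF 0.722 radius 0.3173 bearing -79.03
```

>>> servo_tool(
  gripper=[0,0,0,0,0,0,0,0,0,0,0,0],
  offset=[
    [0,0,0.2],
    [0,0,0.2],
    [0,0,0.2],
    [0,0,0.2],
    [0,0,0.2],
    [0,0,0.2],
    [0,0,0.2],
    [0,0,0.2],
    [0,0,0.2],
    [0,0,0.2],
    [0,0,0.2],
    [0,0,0],
  ],
  turn=[0,0,0,0,0,0,0,0,0,0,0,0],
)

```text
time: 22.02
position: [0.4619, 0.3106, 0.0299]
tool_rot: [3.142, 0.0, 0.1]
contact_force: [-1.9, -0.4, 0.7]
finger_gap: 0.0218
```

>>> servo_tool(
  gripper=[0,0,0,0,0,0,0,0],
  offset=[
    [0,0,0.15],
    [0,0,0.15],
    [0,0,0.15],
    [0,0,0.1],
    [0,0,0.1],
    [0,0,0],
    [0,0,0],
    [0,0,0],
  ],
  turn=[0,0,0,0,0,0,0,0],
)

```text
time: 22.68
position: [0.4619, 0.3106, 0.0238]
tool_rot: [3.142, -0.0, 0.1]
contact_force: [-1.6, -0.1, -0.3]
finger_gap: 0.0222
```

```bash
python3 tq.py
python3 - <<'E'
from h import *
im=manip.get_image('scene')
a=cv2.resize(im[170:260,300:440],None,fx=3.5,fy=3.5,interpolation=cv2.INTER_CUBIC)
w=manip.get_image('wrist');w=cv2.resize(w,None,fx=.45,fy=.45)
o=np.zeros((315,490+288,3),np.uint8);o[:,:490]=a;o[:216,490:]=w
cv2.imwrite('pics/c8.png',o[:,:,::-1])
E
```

```text
t 22.6833 p [0.4619 0.3106 0.0238] yaw 5.73 F [-1.6 -0.1 -0.3] M [-0.03  0.32  0.04]
Tz(external on tool about axis) 0.534 rxF 0.494 radius 0.3174 bearing -79.05
```

>>> servo_tool(
  gripper=[0,0,0,0,0],
  offset=[
    [0,0,0.1],
    [0,0,0.1],
    [0,0,0],
    [0,0,0],
    [0,0,0],
  ],
  turn=[0,0,0,0,0],
  squeeze=8,
)

```text
time: 23.2
position: [0.4624, 0.3107, 0.023]
tool_rot: [-3.141, -0.001, 0.1]
contact_force: [-3.2, -1.7, 6.6]
finger_gap: 0.0223
```

```bash
python3 tq.py
```

```text
t 23.2 p [0.4624 0.3107 0.023 ] yaw 5.74 F [-3.2 -1.7  6.6] M [-0.33  0.68  0.05]
Tz(external on tool about axis) 1.147 rxF 1.094 radius 0.3174 bearing -79.15
```

>>> servo_tool(
  gripper=[0.3,0.4,0.5,0.5,0.5,0.5,0.5,0.5,0.5,0.5,0.5,0.5,0.5,0.5],
  offset=[
    [0,0,0],
    [0,0,0],
    [0,0,0],
    [0,0,0],
    [0,0,0],
    [0,0,0],
    [0,0,-0.5],
    [0,0,-1],
    [0,0,-2],
    [0,0,-2],
    [0,0,-2],
    [0,0,-2],
    [0,0,0],
    [0,0,0],
  ],
  turn=[0,0,0,0,0,0,0,0,0,0,0,0,0,0],
)

```text
time: 24.37
position: [0.4628, 0.3111, 0.1186]
tool_rot: [-3.141, -0.004, 0.1]
contact_force: [-0.2, -0.5, -1.1]
finger_gap: 0.0465
```

```bash
python3 tq.py
python3 - <<'E'
from h import *
im=manip.get_image('scene');t=manip.get_image('top');w=manip.get_image('wrist')
o=np.zeros((600,800,3),np.uint8)
o[:300,:400]=cv2.resize(w,(400,300));o[:300,400:]=cv2.resize(im,(400,300))
o[300:,:400]=cv2.resize(t[200:335,190:370],(400,300));o[300:,400:]=cv2.resize(im[170:260,310:430],(400,300),interpolation=cv2.INTER_CUBIC)
cv2.imwrite('pics/c9.png',o[:,:,::-1])
E
```

```text
t 24.3667 p [0.4628 0.3111 0.1186] yaw 5.74 F [-0.2 -0.5 -1.1] M [-0.04  0.18  0.01]
Tz(external on tool about axis) 0.085 rxF 0.08 radius 0.3177 bearing -79.23
```

View pics/c9.png

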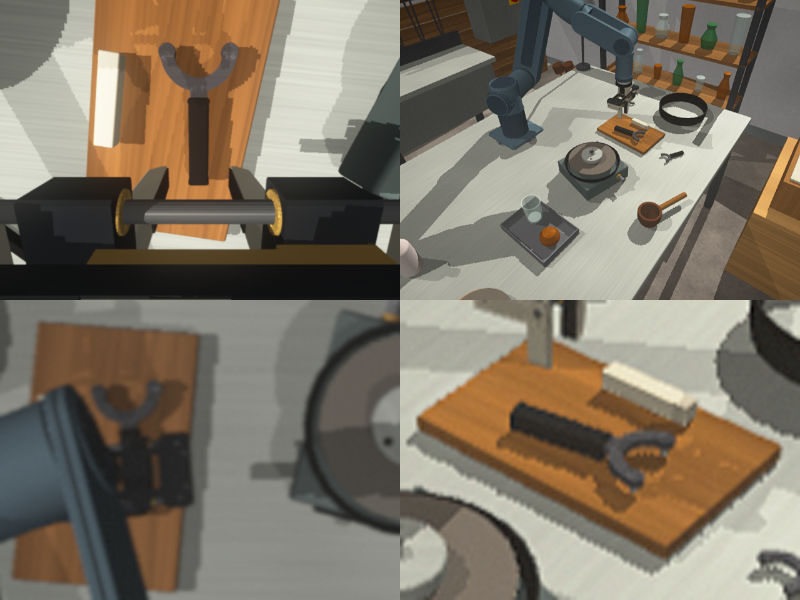

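The four-panel picture shows the spanner lying flat on the board with its horns and grip down. The gripper is clear, and the stick, tumbler and paperweight are in place.

```bash
python3 -c "
from h import *
print(manip.read_state()['contact_force'],manip.finish_job())"
```

```text
the job is handed in; nothing more can be done
[-0.31107293 -0.33250967  0.41589787] None
```

The ring was turned clockwise until it came up on a firm stop, and the spanner is back on the board. I handed the job in at about 24 s, and no verdict was reported.

- **Pins:** Both went into the ring's holes without resistance. The head landed on the ring face at the expected height with about 8 N pressing down.
- **Tightening:** The ring came up firm and was held at about 1.4 N m measured about the spindle. I eased the torque off before lifting.
- **Spanner slip:** On lifting off the ring, the spanner pitched about 20° head-down in the fingers. I lowered it until the pins touched the board, slackened the grip and let it swing level, with at most about 11 N on the board.
- **Final picture:** The spanner lies flat on the board and the gripper is clear of it. The dressing stick, tumbler and paperweight look unmoved.

One check is less certain. The top camera showed the ring had turned about 42.8° (0.747 rad). That fits a tight ring only if it started near 0.25 rad, the top of its range. From the spanner's angle at the stop I expected about 44°, so the two differ by about 1°, within the play of the pins. I judged that the ring did not back off, because easing off stayed within that play. I could not read the joint itself to confirm it.

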